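# Level a camera on two sawn wedges

## Robot

A 6-joint arm with a two-finger parallel gripper is mounted at the origin on the work surface. World frame = base frame: x ahead of the robot, y to its left, z up, the work surface at z = 0. Lengths are in m, angles in rad, forces in N, time in s.
With the tool pointing down it reaches from about 0.35 to 0.85 m from the base axis. Payload 8.1 kg.
Tool frame: the origin (TCP) lies midway between the tips of the shut fingers; the grasp point (between the pads) lies 19 mm behind it; z points along the fingers, y is the direction in which the jaws open and shut (so a half turn about z gives the same grasp; the last joint's range is limited). The gripper opens to 93 mm and grips with 3 to 60 N. Pads are 15 mm wide; open, the fingers measure 128 mm over their backs; the gripper's body (75 mm by 188 mm) begins 65 mm behind the grasp point.
Start: joints at [1.208, 0.13, 1.488, -0, 1.523, -0.085], TCP at [0.165, 0.577, 0.219] pointing down, gripper open.
Joint ranges: [-2.96, 2.96], [-0.89, 2.26], [0.02, 2.5], [-1.34, 4.48], [0, 2.73], [-2.66, 2.66]. Speed limits (rad/s): [2.39, 2.39, 2.79, 3.14, 3.14, 3.14].

## Interface

Orientations are given as a rotation vector (axis times angle).
In Python, from plant import robot gives the robot as it stands. The module is installed in compiled form; this text tells all that it offers.
- The arm moves only by the shell command python3 -m pendant 'ROWS' [FORCE]. ROWS is JSON, a list of rows, each an object with "translation": the shift along the tool's x, y, z in mm, a list of three; "twist": the turn, a rotation vector about the tool's x, y, z in rad, a list of three; "grip": the opening, from -1 (shut) to 1 (fully open). A call has exactly 10 rows; each row shifts and turns the pose as measured when the row begins, along the tool's axes as they then stand; what a row does not reach is not made up. A row lasts 1/10 s, in which the tool goes at most 50 mm and 8.59 degrees, less where a joint would pass 70% of its speed; a pose out of reach is approached as far as the arm can. A call is refused whole if a number of a shift passes 50 or a number of a turn 0.15, either way. A call with a gripper value outside its range is refused whole. The fingers move at their own pace and stop on an object; FORCE is the grip in N (left out, the last holds). Time passes only in rows, so rows that do not move let the fingers close, or fill a call up. It gives the time, the measured TCP pose, the force and the opening at its end, in the units of the state.
- robot.read_state(): the state, without advancing time (a new reading comes with each control period).
- robot.read_camera(name): name is "scene" or "top" or "wrist"; returns (picture, depth): 400x640x3 uint8, red, green, blue; 400x640 float32, m along the optical axis (not along the pixel's ray), 0 where there is no reading.
- robot.camera_info(name): a dict with "vertical_fov" (degrees; the focal length in pixels is half the picture's height over the tangent of half this angle, whatever the lens; pixels are square), "cx", "cy" (the principal point, pixels), "cam_to_world" (4x4, takes a point from camera to world coordinates). Camera axes: x right, y up, looking along -z (the intrinsics and any distortion apply to the point x, -y, -z); pixel columns grow to the right and rows downward; lengths in m; the calibration is good to about 2 mm. A picture is of the moment at which its call begins: read the wrist's pose just before it. camera_info takes no time and is no camera call; for the wrist camera it gives the pose at the moment of the call.
- robot.close_job(): hands the job in, once; it reports no verdict.
The state is a dict: "t": time; "q": joint angles; "dq": joint speeds; "joint_torque": joint torques, N m; "tool_pos": TCP position; "orientation": TCP orientation; "force": force on the tool from outside, world axes, zero at the start; "wrist_torque": the same for the moment, N m; "opening": finger opening in m.
Only numpy, scipy, OpenCV 4.12 (cv2) and the standard library are available. Lean on these libraries where they do the work, as an engineer would, in place of code of your own. Each camera call takes 0.05 s, during which the arm holds its last target. There are 200 camera calls.

## Task

Stack the small wooden wedge on the middle of the large one, turned so that the two slopes cancel and its upper face comes level, and let go of it. Then stand the small desk camera upright on the middle of that level face, setting it down gently so that the stack stands steady by itself. Leave the large wedge and everything else on the desk where they are.

Things in the scene. Friction and masses are not known exactly. Their poses are not given: they have to be found in the camera images.
- base_top (a point): Large wooden wedge, a loose six-sided sawn offcut about 146 x 95 mm, 0.32 kg, underside flat on the desk. Upper face slopes 10 degrees along its length: 23 mm high at the thin end, 36 in the middle, 49 at the thick end. This point is the middle of the upper face, 36 mm above the desk; x runs up the slope to the thick end, z is square to the sloping face, y is level.
- wedge_center (a point): Small wooden wedge, a loose five-sided sawn offcut 115 mm long, 0.1-0.17 kg; upright parallel long sides 56 mm apart (from x -50 to +36 mm). Underside flat, upper face slopes 10 degrees: 18 mm high at the thin end, 28 in the middle, 38 at the thick end. This point is 14 mm above the middle of the underside; x to the thick end, y across, z square to the underside.
- wedge_top (a point): Point on the upper face of the small wedge, 14 mm above wedge_center (28 mm above the middle of its underside). z is square to the sloping upper face (so it is upright when that face is level), x runs up the slope to the thick end.
- camera_center (a point): Small white desk camera, 0.2-0.37 kg, 74 mm high: box housing 80 mm long, 44 wide, 40 high with upright sides, on a stem 18 mm thick over a round flat foot 54 mm across, 8 high. This point is the centre of the housing, 54 mm above the centre of the foot's underside; the lens looks to -x, y runs across the 44 mm width, z is up.
- flat_offcut: Bystander: flat wooden block 85 x 60 x 24 mm without any slope; origin under its centre.
- adapter: Bystander: black power adapter 75 x 45 x 32 mm; origin under its centre.
- mouse: Bystander: black computer mouse 100 x 58 x 33 mm; origin under its centre.
- tape: Bystander: roll of black tape lying flat, 90 mm across, 20 mm high; origin under its centre.
- carton: Bystander: cardboard carton 100 x 140 x 60 mm with a blue band; origin under its centre.
- mug: Bystander: white mug 80 mm across, 92 mm high; origin under its centre.
- screwdriver: Bystander: screwdriver lying on the desk.
Not all that is in view belongs to the job. What is shaped like the part that bears camera_center but pink or red is not meant. Leave any purple or red look-alike of the part that bears wedge_center alone.

How it is judged:
By the outcome, as a careful person would: the job done as asked, in the order asked, and still so for the second after the job is handed in, with the robot touching nothing.
It also fails if it takes over 64 s, if anything falls off the work surface, if the arm or the gripper's body presses on something with over 40 N, if the wrist force passes 120 N, or if a joint passes its speed limit or range.

## Working session

There is one attempt and no reset: what is moved stays moved. The work goes in short steps, Python scripts to look and compute and a shell command to move; the robot and the scene stay as the last step left them, time stands still between calls to the robot, and variables do not carry over. Pictures are saved under pics/ and viewed, about 8 in all and at most 12, crops included, and the job is handed in when it is done.

```bash
mkdir -p pics
cat > h.py <<'E'
import numpy as np,cv2
from plant import robot
from scipy.spatial.transform import Rotation as R
def cam(n):
    i=robot.camera_info(n); im,d=robot.read_camera(n); return im,d,i
def save(n,im): cv2.imwrite('pics/'+n+'.png',im[:,:,::-1])
E
python3 - <<'E'
from h import *
for n in('scene','top'):
    im,d,i=cam(n); save(n+'0',im); np.savez(n+'0.npz',im=im,d=d,T=i['cam_to_world'],f=200/np.tan(np.radians(i['vertical_fov']/2)),cx=i['cx'],cy=i['cy'])
    print(n,{k:(np.round(v,3).tolist() if k=='cam_to_world' else v) for k,v in i.items()},(d>0).mean())
print(robot.read_state())
E
```

```text
scene {'vertical_fov': 52.06181969156306, 'cx': 315.6416236787605, 'cy': 194.45927718131298, 'cam_to_world': [[0.524, -0.485, 0.7, 1.396], [0.851, 0.318, -0.417, -0.547], [-0.02, 0.814, 0.58, 0.796], [0.0, 0.0, 0.0, 1.0]]} 0.99389453125
top {'vertical_fov': 43.37571496684178, 'cx': 328.6947948949483, 'cy': 198.9364230362164, 'cam_to_world': [[0.007, 0.99, -0.14, 0.296], [-1.0, 0.005, -0.01, -0.036], [-0.01, 0.14, 0.99, 1.705], [0.0, 0.0, 0.0, 1.0]]} 0.9959375
{'t': 0.1, 'q': array([ 1.20759539e+00,  1.31087239e-01,  1.48914907e+00, -5.49759973e-06,
        1.52300261e+00, -8.54342311e-02]), 'dq': array([ 0.00017554, -0.00096313, -0.00240747,  0.00038124, -0.00102086,
        0.00020364]), 'joint_torque': array([ 1.01502337e-03, -5.61333847e+01, -4.93095195e+01,  7.70403002e-02,
        2.89466162e-02, -8.82026347e-05]), 'tool_pos': array([0.16434509, 0.57652751, 0.2177031 ]), 'orientation': array([-4.34863112e-01, -3.11098457e+00,  2.52279385e-03]), 'force': array([ 1.04915995, -0.23133686,  0.72068648]), 'wrist_torque': array([-0.01751006, -0.01796255,  0.01938814]), 'opening': 0.09284394687993083}
```

View pics/top0.png

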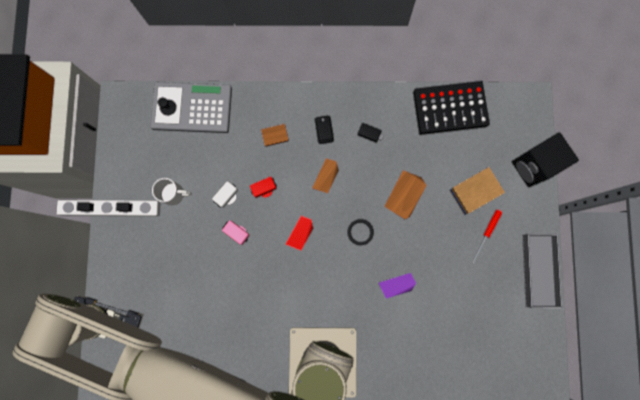

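View pics/scene0.png

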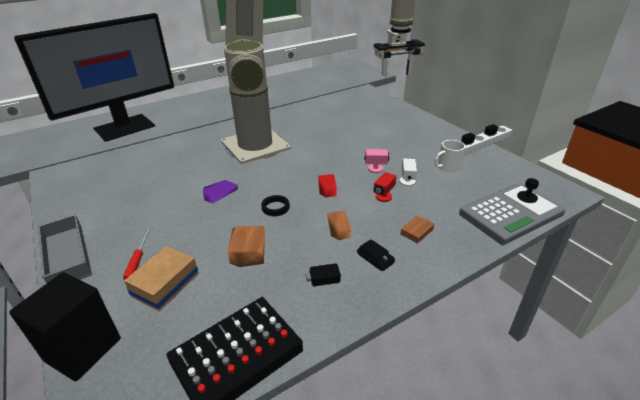

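Top view: small wedge at (326,176), large wedge at (405,195), white camera at (225,194) with the red look-alike next to it at (263,187), and the flat offcut at (275,135). The scene view agrees. Next I need rough positions.

```bash
cat >> h.py <<'E'
def cloud(d,i):
    f=200/np.tan(np.radians(i['vertical_fov']/2)); v,u=np.mgrid[:400,:640]
    p=np.stack([(u-i['cx'])/f*d,-(v-i['cy'])/f*d,-d],-1); T=np.array(i['cam_to_world'])
    return p@T[:3,:3].T+T[:3,3]
def ray(u,v,i,z):
    f=200/np.tan(np.radians(i['vertical_fov']/2)); T=np.array(i['cam_to_world'])
    r=T[:3,:3]@np.array([(u-i['cx'])/f,-(v-i['cy'])/f,-1]); return T[:3,3]+r*(z-T[2,3])/r[2]
E
python3 - <<'E'
from h import *
for n,pts in(('top',dict(sw=(326,176),lw=(405,195),cam=(225,194),red=(263,187),pink=(235,232),redw=(300,233),desk=(350,280))),('scene',dict(sw=(339,218),lw=(247,238),cam=(410,164),desk=(300,260)))):
    z=np.load(n+'0.npz'); i=robot.camera_info(n); P=cloud(z['d'],i); hsv=cv2.cvtColor(z['im'],cv2.COLOR_RGB2HSV)
    for k,(u,v) in pts.items(): print(n,k,hsv[v,u],np.round(P[v,u],3),'ray0.03',np.round(ray(u,v,i,.03)[:2],3))
    zz=P[...,2]; print(np.median(zz[150:260,300:420]))
i=robot.camera_info('wrist'); s=robot.read_state()
T=np.eye(4);T[:3,:3]=R.from_rotvec(s['orientation']).as_matrix();T[:3,3]=s['tool_pos']
print(np.round(np.linalg.inv(T)@i['cam_to_world'],3),i['vertical_fov'],i['cx'],i['cy']);print(np.round(T,3))
E
```

```text
top sw [ 13 176 162] [ 0.611 -0.009  0.026] ray0.03 [ 0.61  -0.009]
top lw [ 13 174 163] [ 0.547 -0.275  0.031] ray0.03 [ 0.547 -0.275]
top cam [  0   3 228] [0.54  0.322 0.075] ray0.03 [0.547 0.332]
top red [  1 222 224] [0.565 0.198 0.069] ray0.03 [0.572 0.204]
top pink [165  90 229] [0.415 0.284 0.081] ray0.03 [0.419 0.294]
top redw [  1 230 221] [0.418 0.077 0.021] ray0.03 [0.417 0.076]
top desk [105   8 128] [ 0.263 -0.091 -0.001] ray0.03 [ 0.263 -0.09 ]
0.0005762311114990704
scene sw [ 12 155 165] [ 0.611 -0.     0.028] ray0.03 [ 0.613 -0.002]
scene lw [ 12 155 171] [ 0.554 -0.272  0.037] ray0.03 [ 0.545 -0.27 ]
scene cam [ 75   2 231] [0.55  0.329 0.075] ray0.03 [0.497 0.383]
scene desk [ 97  16 140] [ 0.677 -0.174  0.001] ray0.03 [ 0.702 -0.187]
0.0009567194499343623
[[ 0.     0.957  0.291  0.083]
 [ 1.    -0.001  0.001 -0.001]
 [ 0.001  0.291 -0.957 -0.166]
 [ 0.     0.     0.     1.   ]] 63.41502159750787 322.43830542884774 204.48129078858128
[[-0.962  0.274 -0.001  0.164]
 [ 0.274  0.962 -0.002  0.577]
 [ 0.    -0.002 -1.     0.218]
 [ 0.     0.     0.     1.   ]]
```

```bash
python3 -m pendant '[{"translation":[-42,-15,-5],"twist":[0,0,0],"grip":1},{"translation":[-42,-15,-5],"twist":[0,0,0],"grip":1},{"translation":[-42,-15,-5],"twist":[0,0,0],"grip":1},{"translation":[-42,-15,-5],"twist":[0,0,0],"grip":1},{"translation":[-42,-15,-5],"twist":[0,0,0],"grip":1},{"translation":[-42,-15,-5],"twist":[0,0,0],"grip":1},{"translation":[-42,-15,-5],"twist":[0,0,0],"grip":1},{"translation":[-42,-15,-5],"twist":[0,0,0],"grip":1},{"translation":[-42,-15,-5],"twist":[0,0,0],"grip":1},{"translation":[-42,-15,-5],"twist":[0,0,0],"grip":1}]' 20
cat >> h.py <<'E'
def shot(n,c='wrist'):
    im,d,i=cam(c); save(n,im); np.savez(n+'.npz',im=im,d=d,i=np.array(i,dtype=object)); s=robot.read_state(); print(n,round(s['t'],2),np.round(s['tool_pos'],4),np.round(R.from_rotvec(s['orientation']).as_matrix(),3).tolist(),np.round(s['q'],2)); return im,d,i
def load(n):
    z=np.load(n+'.npz',allow_pickle=True); return z['im'],z['d'],z['i'].item()
E
python3 -c "
from h import *
shot('w1')"
```

```text
t: 1.1
tool_pos: [0.5335, 0.3099, 0.2626]
orientation: [-0.417, -3.106, 0.014]
force: [-0.1, 1.1, -0.2]
opening: 0.0928
w1 1.15 [0.5387 0.3049 0.2629] [[-0.963, 0.268, -0.005], [0.268, 0.963, -0.01], [0.002, -0.011, -1.0]] [ 0.44  0.18  1.36 -0.01  1.62 -0.86]
```

View pics/w1.png

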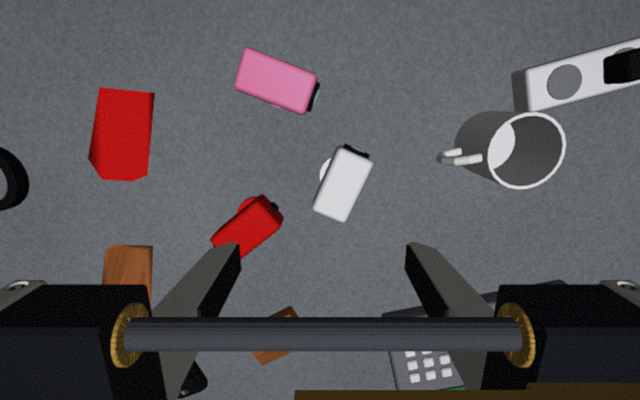

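White camera at (343,183), with its lens at the upper end, (357,152). The red look-alike at (247,227) is next to it but clear. Next, one view that takes in both wedges.

```bash
python3 -m pendant '[{"translation":[-20,-41,0],"twist":[0,0,0],"grip":1},{"translation":[-20,-41,0],"twist":[0,0,0],"grip":1},{"translation":[-20,-41,0],"twist":[0,0,0],"grip":1},{"translation":[-20,-41,0],"twist":[0,0,0],"grip":1},{"translation":[-20,-41,0],"twist":[0,0,0],"grip":1},{"translation":[-20,-41,0],"twist":[0,0,0],"grip":1},{"translation":[-20,-41,0],"twist":[0,0,0],"grip":1},{"translation":[-20,-41,0],"twist":[0,0,0],"grip":1},{"translation":[-20,-41,0],"twist":[0,0,0],"grip":1},{"translation":[-20,-41,0],"twist":[0,0,0],"grip":1}]' 20
python3 -c "
from h import *
robot.read_camera('wrist')
shot('w2')"
```

```text
t: 2.15
tool_pos: [0.6212, -0.1543, 0.2605]
orientation: [-0.417, -3.101, 0.017]
force: [-0.4, 0.4, 0.0]
opening: 0.0931
w2 2.25 [ 0.6209 -0.1584  0.2595] [[-0.963, 0.27, -0.015], [0.27, 0.963, -0.011], [0.011, -0.014, -1.0]] [-0.32  0.24  1.29 -0.01  1.62 -1.62]
```

View pics/w2.png

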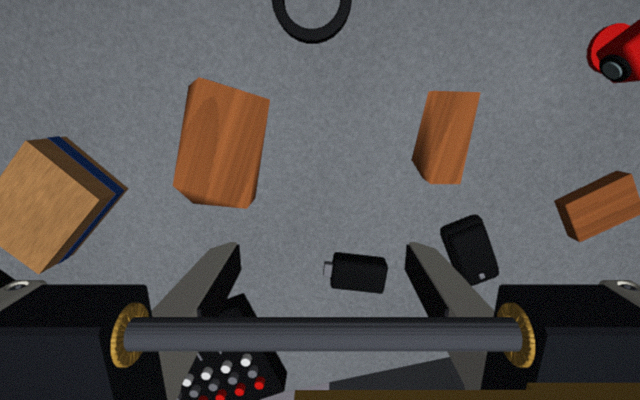

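Both wedges are in clear view: large wedge at (222,145), small wedge at (447,137). The tool is clear of everything. Now I fit the top planes and outlines.

```bash
cat > wd.py <<'E'
from h import *
def face(name,box):
    """top face of a wooden thing inside box u0,u1,v0,v1: plane, outline in world"""
    im,d,i=load(name); P=cloud(d,i); hsv=cv2.cvtColor(im,cv2.COLOR_RGB2HSV)
    m=(hsv[...,0]>5)&(hsv[...,0]<22)&(hsv[...,1]>100)&(d>0); b=np.zeros_like(m); b[box[2]:box[3],box[0]:box[1]]=1; m&=b
    p=P[m]; q=p[p[:,2]>.01]; 
    for _ in range(15):
        A=np.c_[q[:,:2]-q[:,:2].mean(0),np.ones(len(q))]; c=np.linalg.lstsq(A,q[:,2],rcond=None)[0]
        mu=q[:,:2].mean(0); r=p[:,2]-np.c_[p[:,:2]-mu,np.ones(len(p))]@c; q=p[abs(r)<max(.0025,.008*.8**_)]
    g=c[:2]; mm=m.copy(); mm[m]=abs(r)<.004
    mm=cv2.morphologyEx(mm.astype(np.uint8),cv2.MORPH_OPEN,np.ones((3,3)))
    cn=max(cv2.findContours(mm,0,2)[0],key=cv2.contourArea); ap=cv2.approxPolyDP(cn,4,True)[:,0]
    W=[]
    T=np.array(i['cam_to_world']); f=200/np.tan(np.radians(i['vertical_fov']/2))
    for u,v in ap:
        rr=T[:3,:3]@np.array([(u-i['cx'])/f,-(v-i['cy'])/f,-1]); o=T[:3,3]
        t=(c[2]+g@(o[:2]-mu)-o[2])/(rr[2]-g@rr[:2]); W.append(o+rr*t)
    return dict(mu=mu,z=c[2],slope=np.degrees(np.arctan(np.linalg.norm(g))),dir=np.arctan2(g[1],g[0]),W=np.array(W),px=ap,g=g,n=len(q))
def show(r):
    ex=np.array([np.cos(r['dir']),np.sin(r['dir'])]); ey=np.array([-ex[1],ex[0]])
    print('mu',np.round(r['mu'],4),'z',round(r['z'],4),'slope',round(r['slope'],2),'dir deg',round(np.degrees(r['dir']),2),r['n'])
    for w,u in zip(r['W'],r['px']): print(u,np.round(w,4),'local mm',np.round([1e3*(w[:2]-r['mu'])@ex,1e3*(w[:2]-r['mu'])@ey],1))
E
python3 - <<'E'
from wd import *
for b in((150,290,60,225),(400,500,75,200)): show(face('w2',b))
im,d,i=load('w2'); P=cloud(d,i); print('desk z',np.median(P[60:200,300:390,2]))
E
```

```text
mu [ 0.547  -0.2757] z 0.036 slope 9.95 dir deg -28.66 9083
[198  78] [ 0.4682 -0.2759  0.0239] local mm [-69.  -37.9]
[189  86] [ 0.4739 -0.2887  0.0259] local mm [-57.9 -46.4]
[173 185] [ 0.5776 -0.3428  0.0464] local mm [ 59.  -44.2]
[193 202] [ 0.6036 -0.3261  0.049 ] local mm [ 73.8 -17. ]
[247 207] [ 0.6274 -0.2647  0.0475] local mm [65.3 48.2]
[266  99] [ 0.512  -0.2062  0.0248] local mm [-64.1  44.3]
mu [ 0.6108 -0.0085] z 0.0276 slope 9.99 dir deg -25.63 4193
[432  91] [ 0.556  -0.0146  0.0194] local mm [-46.8 -29.2]
[418 164] [ 0.6336 -0.0502  0.0344] local mm [ 38.7 -27.8]
[430 183] [ 0.6597 -0.0414  0.0379] local mm [58.3 -8.5]
[459 183] [ 0.6693 -0.0071  0.0368] local mm [52.2 26.6]
[479  92] [0.572  0.0391 0.0178] local mm [-55.5  26.1]
desk z 0.00014460132688201566
```

```bash
cat >> h.py <<'E'
def pose():
    s=robot.read_state(); return np.array(s['tool_pos']),R.from_rotvec(s['orientation'])
def tool(yaw,tilt=None):
    """tool x at yaw deg, tool z = -n where n is given (default up)"""
    n=np.array([0,0,1.]) if tilt is None else tilt/np.linalg.norm(tilt)
    x=np.array([np.cos(np.radians(yaw)),np.sin(np.radians(yaw)),0]); x-=n*(x@n); x/=np.linalg.norm(x)
    return R.from_matrix(np.c_[x,np.cross(-n,x),-n])
def rows(p1,R1,N,sgn=0,start=None):
    p,r=start or pose(); w=(r.inv()*R1).as_rotvec()
    if sgn and np.sign(w[2])!=sgn: w*=1-2*np.pi/np.linalg.norm(w)
    k=w/N; S=sum(R.from_rotvec(k*j).as_matrix() for j in range(N)); t=np.linalg.solve(S,r.inv().apply(np.array(p1)-p))
    print(N,'rows: mm',np.round(1e3*t,1),'rad',np.round(k,4))
    for j in range(N):
        p=p+r.apply(t); r=r*R.from_rotvec(k)
        if N>10 and j%4==3: print('   via',np.round(p,3))
E
python3 -c "
from h import *
rows([.6136,-.0109,.12],tool(154.6),9)"
```

```text
9 rows: mm [ 6.3 15.3 15.4] rad [-0.0017 -0.0011  0.0189]
```

```bash
python3 -m pendant '[{"translation":[6,15,15],"twist":[-0.002,-0.001,0.019],"grip":1},{"translation":[6,15,15],"twist":[-0.002,-0.001,0.019],"grip":1},{"translation":[6,15,15],"twist":[-0.002,-0.001,0.019],"grip":1},{"translation":[6,15,15],"twist":[-0.002,-0.001,0.019],"grip":1},{"translation":[6,15,15],"twist":[-0.002,-0.001,0.019],"grip":1},{"translation":[6,15,15],"twist":[-0.002,-0.001,0.019],"grip":1},{"translation":[6,15,15],"twist":[-0.002,-0.001,0.019],"grip":1},{"translation":[6,15,15],"twist":[-0.002,-0.001,0.019],"grip":1},{"translation":[6,15,15],"twist":[-0.002,-0.001,0.019],"grip":1},{"translation":[0,0,0],"twist":[0,0,0],"grip":1}]' 25
python3 - <<'E'
from wd import *
shot('w3'); show(face('w3',(0,640,0,400)))
rows([.6136,-.0109,.007],tool(154.6),8)
E
```

```text
t: 3.25
tool_pos: [0.6115, -0.0074, 0.1139]
orientation: [-0.707, -3.052, -0.006]
force: [-0.4, -0.5, 0.9]
opening: 0.0931
w3 3.3 [ 0.6122 -0.0085  0.1152] [[-0.898, 0.44, -0.006], [0.44, 0.898, 0.005], [0.008, 0.002, -1.0]] [-0.1   0.24  1.56  0.    1.35 -1.22]
mu [0.6743 0.0285] z 0.0271 slope 6.73 dir deg 158.79 6098
[637 260] [0.7715 0.2174 0.0245] local mm [ -22.3 -211.3]
[623 238] [0.7431 0.2087 0.0272] local mm [   1.  -192.9]
[602 241] [0.7382 0.1923 0.0271] local mm [  -0.3 -175.8]
[598 234] [0.7297 0.1901 0.0279] local mm [   6.8 -170.7]
[590 243] [0.7356 0.1828 0.0269] local mm [  -1.4 -166.1]
[575 239] [0.726  0.1719 0.0275] local mm [   3.7 -152.4]
[520 268] [0.7341 0.1237 0.0246] local mm [ -21.4 -110.4]
[528 283] [0.7533 0.1267 0.0226] local mm [ -38.1 -120.1]
[598 283] [0.7815 0.1834 0.0219] local mm [ -43.9 -183.2]
8 rows: mm [-0.3 -0.2 13.5] rad [ 0.0002 -0.001  -0.0015]
```

View pics/w3.png

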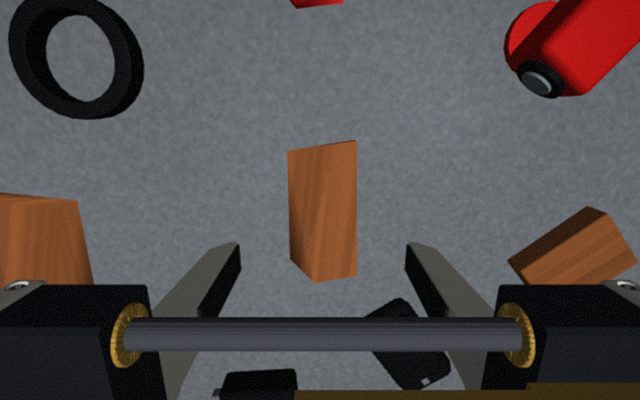

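The wedge is centred between the fingers, with its sides at columns 290–356 running parallel to the jaws. I re-measure it in this second view, boxed, then descend.

```bash
python3 - <<'E'
from wd import *
show(face('w3',(270,375,130,290)))
E
python3 -m pendant '[{"translation":[0,0,14],"twist":[0,-0.001,-0.001],"grip":1},{"translation":[0,0,14],"twist":[0,-0.001,-0.001],"grip":1},{"translation":[0,0,14],"twist":[0,-0.001,-0.001],"grip":1},{"translation":[0,0,14],"twist":[0,-0.001,-0.001],"grip":1},{"translation":[0,0,14],"twist":[0,-0.001,-0.001],"grip":1},{"translation":[0,0,12],"twist":[0,-0.001,-0.001],"grip":1},{"translation":[0,0,10],"twist":[0,-0.001,-0.001],"grip":1},{"translation":[0,0,6],"twist":[0,-0.001,0],"grip":1},{"translation":[0,0,0],"twist":[0,0,0],"grip":1},{"translation":[0,0,0],"twist":[0,0,0],"grip":1}]' 25
python3 -c "
from h import *
rows([.6136,-.0109,.007],tool(154.6),2)"
```

```text
mu [ 0.6107 -0.0075] z 0.0277 slope 9.96 dir deg -25.62 8723
[356 142] [0.5727 0.04   0.018 ] local mm [-54.9  26.4]
[288 152] [ 0.5557 -0.0124  0.0193] local mm [-47.5 -28.2]
[291 258] [ 0.6336 -0.0489  0.0344] local mm [ 38.5 -27.5]
[314 282] [ 0.6603 -0.0407  0.038 ] local mm [59.1 -8.5]
[356 275] [ 0.6704 -0.0064  0.037 ] local mm [53.4 26.8]
t: 4.3
tool_pos: [0.6126, -0.0115, 0.0098]
orientation: [0.698, 3.061, 0.001]
force: [0.1, -0.7, 0.6]
opening: 0.0926
2 rows: mm [-0.3  0.5  1.4] rad [ 0.0006  0.0011 -0.0027]
```

```bash
python3 -m pendant '[{"translation":[0,0.5,2],"twist":[0,0,-0.003],"grip":1},{"translation":[0,0,0],"twist":[0,0,0],"grip":-1},{"translation":[0,0,0],"twist":[0,0,0],"grip":-1},{"translation":[0,0,0],"twist":[0,0,0],"grip":-1},{"translation":[0,0,0],"twist":[0,0,0],"grip":-1},{"translation":[0,0,0],"twist":[0,0,0],"grip":-1},{"translation":[0,0,0],"twist":[0,0,0],"grip":-1},{"translation":[0,0,0],"twist":[0,0,0],"grip":-1},{"translation":[0,0,0],"twist":[0,0,0],"grip":-1},{"translation":[0,0,0],"twist":[0,0,0],"grip":-1}]' 25
python3 - <<'E'
from h import *
p,r=pose(); print(p,np.round(r.as_matrix(),4).tolist())
print('wedge origin (underside) in tool mm',1e3*r.inv().apply(np.array([.6123,-.0090,0])-p))
print(robot.read_state()['opening'])
E
```

```text
t: 5.3
tool_pos: [0.6152, -0.011, 0.0107]
orientation: [0.692, 3.057, 0.002]
force: [0.3, 0.4, -0.1]
opening: 0.0553
[ 0.61516279 -0.01104567  0.01067935] [[-0.9025, 0.4305, 0.0074], [0.4305, 0.9026, -0.0002], [-0.0068, 0.003, -1.0]]
wedge origin (underside) in tool mm [ 3.5369635   0.58160904 10.65740934]
0.055269996115928
```

```bash
python3 -m pendant '[{"translation":[0,0,-8],"twist":[0,0,0],"grip":-1},{"translation":[0,0,-10],"twist":[0,0,0],"grip":-1},{"translation":[0,0,-12],"twist":[0,0,0],"grip":-1},{"translation":[0,0,-15],"twist":[0,0,0],"grip":-1},{"translation":[0,0,-15],"twist":[0,0,0],"grip":-1},{"translation":[0,0,-15],"twist":[0,0,0],"grip":-1},{"translation":[0,0,-15],"twist":[0,0,0],"grip":-1},{"translation":[0,0,-10],"twist":[0,0,0],"grip":-1},{"translation":[0,0,0],"twist":[0,0,0],"grip":-1},{"translation":[0,0,0],"twist":[0,0,0],"grip":-1}]' 25
cat >> h.py <<'E'
def nrm(psi): a=np.radians(psi); return np.array([-np.sin(np.radians(10))*np.cos(a),-np.sin(np.radians(10))*np.sin(a),np.cos(np.radians(10))])
E
python3 - <<'E'
from wd import *
for n,b in(('top',(380,430,165,225)),('scene',(220,275,220,272))):
    z=np.load(n+'0.npz'); i=robot.camera_info(n); np.savez('q.npz',im=z['im'],d=z['d'],i=np.array(i,dtype=object)); show(face('q',b))
print(robot.read_state()['opening'],pose()[0])
psi=-28.5; n=nrm(psi); B=np.array([.5479,-.2762,.0362]); Rt=tool(psi,n); o=np.array([3,.6,10.5])/1e3
T=B+.045*n-Rt.apply(o); print(T)
rows(T,Rt,26,1)
E
```

```text
t: 6.3
tool_pos: [0.6154, -0.0112, 0.1225]
orientation: [0.691, 3.054, 0.003]
force: [-0.7, 0.2, -2.5]
opening: 0.0558
mu [ 0.549  -0.2761] z 0.0352 slope 10.17 dir deg -32.56 532
[423 185] [ 0.5785 -0.3333  0.0452] local mm [ 55.7 -32.3]
[417 183] [ 0.5854 -0.3136  0.0444] local mm [ 50.8 -12. ]
[410 194] [ 0.5492 -0.2908  0.0367] local mm [  8.1 -12.2]
mu [ 0.5572 -0.2763] z 0.0369 slope 10.06 dir deg -27.87 858
[233 229] [ 0.4822 -0.2865  0.026 ] local mm [-61.5 -44.1]
[228 252] [ 0.5885 -0.341   0.0472] local mm [ 58.  -42.6]
[261 250] [ 0.6292 -0.2639  0.0472] local mm [57.9 44.6]
[263 226] [ 0.5163 -0.2062  0.0247] local mm [-68.9  42.8]
0.05583525746511994 [ 0.61535288 -0.0111915   0.12247278]
[ 0.53712032 -0.26966438  0.09033589]
26 rows: mm [-16.5   1.7   0. ] rad [-0.0101 -0.0005  0.1224]
   via [ 0.672 -0.044  0.123]
   via [ 0.707 -0.1    0.123]
   via [ 0.712 -0.166  0.12 ]
   via [ 0.685 -0.226  0.115]
   via [ 0.633 -0.266  0.106]
   via [ 0.569 -0.276  0.096]
```

Grip is holding at 55.8 mm. Scene view gives the large wedge's slope direction as −27.9°, wrist view −28.7°; the top view's −32.6° is from too few pixels to use. Next, the turning transit.

```bash
python3 -m pendant '[{"translation":[-16,2,0],"twist":[-0.01,0,0.122],"grip":-1},{"translation":[-16,2,0],"twist":[-0.01,0,0.122],"grip":-1},{"translation":[-16,2,0],"twist":[-0.01,0,0.122],"grip":-1},{"translation":[-16,2,0],"twist":[-0.01,0,0.122],"grip":-1},{"translation":[-16,2,0],"twist":[-0.01,0,0.122],"grip":-1},{"translation":[-16,2,0],"twist":[-0.01,0,0.122],"grip":-1},{"translation":[-16,2,0],"twist":[-0.01,0,0.122],"grip":-1},{"translation":[-16,2,0],"twist":[-0.01,0,0.122],"grip":-1},{"translation":[-16,2,0],"twist":[-0.01,0,0.122],"grip":-1},{"translation":[-16,2,0],"twist":[-0.01,0,0.122],"grip":-1}]' 25
cat > place.py <<'E'
from h import *
import sys
def go(h,N,sgn=0,psi=-28.4,o=(3,.6,10.5)):
    n=nrm(psi); B=np.array([.5479,-.2762,.0362]); Rt=tool(psi,n); rows(B+h*n-Rt.apply(np.array(o)/1e3),Rt,N,sgn)
    p,r=pose(); print('now height above face',1e3*n@(p+r.apply(np.array(o)/1e3)-B),robot.read_state()['opening'])
go(float(sys.argv[1]),int(sys.argv[2]),int(sys.argv[3]))
E
python3 place.py .045 15 1
```

```text
t: 7.3
tool_pos: [0.7075, -0.1282, 0.1069]
orientation: [2.358, 2.051, 0.142]
force: [0.1, 0.3, -1.8]
opening: 0.056
15 rows: mm [-17.1   2.7  -0.9] rad [-0.012   0.0007  0.1277]
   via [ 0.696 -0.196  0.106]
   via [ 0.652 -0.249  0.102]
   via [ 0.588 -0.274  0.096]
now height above face 47.39018854875113 0.05601615773074874
```

```bash
python3 -m pendant '[{"translation":[-17,3,-2],"twist":[-0.012,0,0.128],"grip":-1},{"translation":[-17,3,-2],"twist":[-0.012,0,0.128],"grip":-1},{"translation":[-17,3,-2],"twist":[-0.012,0,0.128],"grip":-1},{"translation":[-17,3,-2],"twist":[-0.012,0,0.128],"grip":-1},{"translation":[-17,3,-2],"twist":[-0.012,0,0.128],"grip":-1},{"translation":[-17,3,-2],"twist":[-0.012,0,0.128],"grip":-1},{"translation":[-17,3,-2],"twist":[-0.012,0,0.128],"grip":-1},{"translation":[-17,3,-2],"twist":[-0.012,0,0.128],"grip":-1},{"translation":[-17,3,-2],"twist":[-0.012,0,0.128],"grip":-1},{"translation":[-17,3,-2],"twist":[-0.012,0,0.128],"grip":-1}]' 25
python3 place.py .045 5 0
```

```text
t: 8.3
tool_pos: [0.6097, -0.2678, 0.0946]
orientation: [3.101, 0.137, 0.209]
force: [0.2, -0.1, -1.4]
opening: 0.0559
5 rows: mm [-14.5   2.5  -1.3] rad [-0.0108  0.0059  0.116 ]
now height above face 38.1851025372187 0.055865769167134365
```

```bash
python3 -m pendant '[{"translation":[-14,3,-3],"twist":[-0.011,0.006,0.116],"grip":-1},{"translation":[-14,3,-3],"twist":[-0.011,0.006,0.116],"grip":-1},{"translation":[-14,3,-3],"twist":[-0.011,0.006,0.116],"grip":-1},{"translation":[-14,3,-3],"twist":[-0.011,0.006,0.116],"grip":-1},{"translation":[-14,3,-3],"twist":[-0.011,0.006,0.116],"grip":-1},{"translation":[0,0,0],"twist":[0,0,0],"grip":-1},{"translation":[0,0,0],"twist":[0,0,0],"grip":-1},{"translation":[0,0,0],"twist":[0,0,0],"grip":-1},{"translation":[0,0,0],"twist":[0,0,0],"grip":-1},{"translation":[0,0,0],"twist":[0,0,0],"grip":-1}]' 25
python3 place.py .010 8 0; python3 -c "
from h import *
shot('w4')"
```

```text
t: 9.3
tool_pos: [0.5288, -0.2697, 0.0891]
orientation: [2.989, -0.791, 0.241]
force: [0.3, -0.0, -1.4]
opening: 0.0558
8 rows: mm [ 0.9 -0.5  4.4] rad [ 0.0004  0.0017 -0.0027]
now height above face 44.97688879178726 0.05578201778667579
w4 9.35 [ 0.5288 -0.2697  0.0891] [[0.858, -0.495, 0.139], [-0.489, -0.869, -0.079], [0.16, -0.001, -0.987]] [-0.56  0.06  1.82  0.01  1.11  1.52]
```

View pics/w4.png

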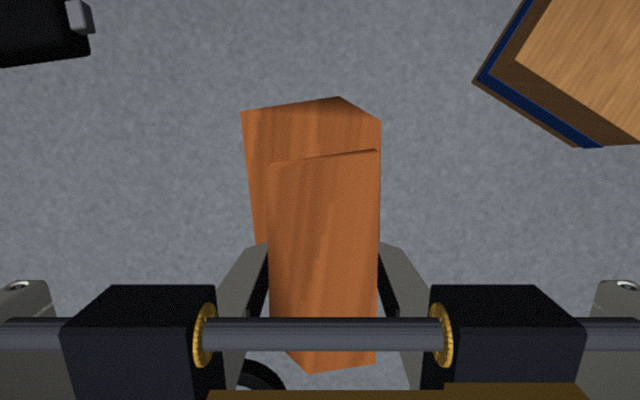

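Held wedge at columns 270–378 above the large wedge, aligned and with its thin end at the thick end. I check its upper plane in this view for level.

Run:
```python
from wd import *
r=face('w4',(266,384,162,310)); show(r)
im,d,i=load('w4'); P=cloud(d,i)
psi=np.radians(-28.4); ex=np.array([np.cos(psi),np.sin(psi)]); ey=np.array([-ex[1],ex[0]])
print('grad along base x,y deg',np.degrees([r['g']@ex,r['g']@ey]))
# width edges at row 220, thin end at col 325
for u,v in((270,220),(378,220),(272,161),(325,156),(376,151),(308,372),(375,363)): 
    w=ray(u,v,i,r['z']); print(u,v,1e3*np.array([(w[:2]-[.5479,-.2762])@ex,(w[:2]-[.5479,-.2762])@ey]))
```

```text
mu [ 0.541  -0.2787] z 0.1065 slope 0.48 dir deg 136.01 16222
[267 168] [ 0.5843 -0.2717  0.1063] local mm [-26.3 -35.1]
[270 309] [ 0.521  -0.2357  0.1069] local mm [ 44.2 -17.1]
[376 309] [ 0.4938 -0.2836  0.1068] local mm [30.6 36.3]
[379 162] [ 0.5597 -0.3209  0.1062] local mm [-42.8  17.4]
grad along base x,y deg [-0.46706984  0.13034396]
270 220 [ 3.98217693 20.86599036]
378 220 [  2.81165251 -33.2221722 ]
272 161 [33.23016405 18.61594832]
325 156 [35.08827671 -7.3260016 ]
376 151 [ 36.95997123 -32.19163435]
308 372 [-79.09180245   4.11779057]
375 363 [-74.66227872 -31.75237958]
```

Camera and arm agree on the correction: about 7 mm along x, 4–6 mm along y, and 0.5–0.8° of tilt.

```bash
python3 -m pendant '[{"translation":[1,-0.6,4.4],"twist":[0,0.0015,-0.003],"grip":-1},{"translation":[1,-0.6,4.4],"twist":[0,0.0015,-0.003],"grip":-1},{"translation":[1,-0.6,4.4],"twist":[0,0.0015,-0.003],"grip":-1},{"translation":[1,-0.6,4.4],"twist":[0,0.0015,-0.003],"grip":-1},{"translation":[1,-0.6,4.4],"twist":[0,0.0015,-0.003],"grip":-1},{"translation":[1,-0.6,4.4],"twist":[0,0.0015,-0.003],"grip":-1},{"translation":[1,-0.6,4.4],"twist":[0,0.0015,-0.003],"grip":-1},{"translation":[1,-0.6,4.4],"twist":[0,0.0015,-0.003],"grip":-1},{"translation":[0,0,0],"twist":[0,0,0],"grip":-1},{"translation":[0,0,0],"twist":[0,0,0],"grip":-1}]' 25
python3 place.py .0 1 0
python3 - <<'E'
from wd import *
shot('w5'); r=face('w5',(266,384,162,310)); show(r)
im,d,i=load('w5')
hsv=cv2.cvtColor(im,cv2.COLOR_RGB2HSV); P=cloud(d,i)
psi=np.radians(-28.4); ex=np.array([np.cos(psi),np.sin(psi)]); ey=np.array([-ex[1],ex[0]])
print('grad along base x,y deg',np.degrees([r['g']@ex,r['g']@ey]))
m=(hsv[...,1]>100)&(abs(P[...,2]-r['z'])<.003); q=1e3*(P[m][:,:2]-[.5479,-.2762])@np.c_[ex,ey]
for lo in range(-75,75,15):
    s=q[(q[:,0]>lo)&(q[:,0]<lo+15)]
    if len(s)>50: print(lo,len(s),np.percentile(s[:,1],[.5,99.5]),s[:,0].min(),s[:,0].max())
E
```

```text
t: 10.35
tool_pos: [0.5446, -0.2722, 0.0517]
orientation: [2.993, -0.749, 0.257]
force: [-0.0, 0.1, -1.8]
opening: 0.0562
1 rows: mm [-0.9  1.3  5.6] rad [0.0026 0.0021 0.0056]
now height above face 5.598885798315874 0.05620222885677752
w5 10.4 [ 0.5445 -0.2722  0.0517] [[0.869, -0.471, 0.15], [-0.464, -0.882, -0.084], [0.172, 0.004, -0.985]] [-0.55  0.13  1.81  0.01  1.02  1.51]
mu [ 0.5568 -0.2806] z 0.0694 slope 0.27 dir deg -66.72 16227
[266 169] [ 0.5997 -0.2718  0.0694] local mm [ 8.9 42.9]
[269 309] [ 0.5359 -0.2378  0.0692] local mm [-47.6  -2.2]
[376 309] [ 0.5097 -0.2868  0.0693] local mm [-12.9 -45.7]
[379 162] [ 0.5766 -0.3223  0.0696] local mm [46.2  1.8]
[307 162] [ 0.5932 -0.2912  0.0695] local mm [24.1 29.3]
grad along base x,y deg [ 0.21480178 -0.16978579]
-75 288 [-21.30223057  11.90046569] -65.31949211415379 -60.00893062688681
-60 1113 [-27.62837963  18.20852042] -59.99574908873148 -51.68742990252209
-45 550 [-27.54621413  28.12033288] -33.162330315135655 -30.006416613429167
-30 2981 [-27.39028424  28.13088655] -29.999183223791885 -15.000437999009172
-15 3149 [-27.5489465   28.42496899] -14.996975341610726 -0.001405717988869671
0 3195 [-27.15554031  28.18689423] 0.007790380024105494 14.99864770831448
15 3322 [-27.0732537   28.29684741] 15.000393929696537 29.996913920284104
30 3396 [-26.99986829  28.46913271] 30.007745714494416 44.994704835986184
45 751 [-27.033962    17.79692061] 45.00057311459918 52.165241156935444
```

Held wedge is level to 0.3°, centred in y to 0.5 mm, with 5.6 mm left to go. Lowering gently.

```bash
python3 -m pendant '[{"translation":[0,0,1.5],"twist":[0,0,0],"grip":-1},{"translation":[0,0,1.5],"twist":[0,0,0],"grip":-1},{"translation":[0,0,1],"twist":[0,0,0],"grip":-1},{"translation":[0,0,1],"twist":[0,0,0],"grip":-1},{"translation":[0,0,0],"twist":[0,0,0],"grip":-1},{"translation":[0,0,0],"twist":[0,0,0],"grip":-1},{"translation":[0,0,0],"twist":[0,0,0],"grip":-1},{"translation":[0,0,0],"twist":[0,0,0],"grip":-1},{"translation":[0,0,0],"twist":[0,0,0],"grip":-1},{"translation":[0,0,0],"twist":[0,0,0],"grip":-1}]' 25
python3 place.py 0 1 0
python3 - <<'E'
from wd import *
shot('w6'); r=face('w6',(266,384,162,310)); print(r['mu'],r['z'],r['slope'])
E
```

```text
t: 11.4
tool_pos: [0.5458, -0.2731, 0.0475]
orientation: [2.993, -0.749, 0.26]
force: [-0.1, 0.5, -1.8]
opening: 0.0557
1 rows: mm [-1.7  1.1  1.2] rad [0.0027 0.0005 0.0053]
now height above face 1.1910387908216302 0.055727751211784964
w6 11.45 [ 0.5458 -0.2731  0.0475] [[0.869, -0.471, 0.151], [-0.464, -0.882, -0.085], [0.173, 0.004, -0.985]] [-0.55  0.14  1.81  0.01  1.01  1.51]
[ 0.55799727 -0.28144128] 0.06516222652313515 0.3223540822624291
```

```bash
python3 -m pendant '[{"translation":[-0.5,0,0.6],"twist":[0,0,0],"grip":-1},{"translation":[-0.5,0,0.6],"twist":[0,0,0],"grip":-1},{"translation":[0,0,0.6],"twist":[0,0,0],"grip":-1},{"translation":[0,0,0],"twist":[0,0,0],"grip":-1},{"translation":[0,0,0],"twist":[0,0,0],"grip":-1},{"translation":[0,0,0],"twist":[0,0,0],"grip":-1},{"translation":[0,0,0],"twist":[0,0,0],"grip":-1},{"translation":[0,0,0],"twist":[0,0,0],"grip":-1},{"translation":[0,0,0],"twist":[0,0,0],"grip":-1},{"translation":[0,0,0],"twist":[0,0,0],"grip":-1}]' 25
python3 place.py 0 1 0
python3 - <<'E'
from wd import *
shot('w7'); r=face('w7',(266,384,162,310)); print(r['mu'],r['z'],r['slope'])
E
```

```text
t: 12.45
tool_pos: [0.5453, -0.2728, 0.046]
orientation: [2.993, -0.749, 0.26]
force: [-0.6, 0.3, -0.4]
opening: 0.056
1 rows: mm [-0.8  1.2 -0.2] rad [0.0028 0.0003 0.0055]
now height above face -0.18563368730584962 0.05599497762888652
w7 12.5 [ 0.5453 -0.2728  0.046 ] [[0.869, -0.471, 0.151], [-0.464, -0.882, -0.085], [0.173, 0.004, -0.985]] [-0.55  0.14  1.81  0.01  1.01  1.51]
[ 0.55744371 -0.28114746] 0.06361064008320412 0.1707733829483683
```

Force has dropped to about zero and the upper face is at 63.6 mm, so it is in contact. Release and retreat.

```bash
python3 -m pendant '[{"translation":[0,0,0.5],"twist":[0,0,0],"grip":-1},{"translation":[0,0,0],"twist":[0,0,0],"grip":-1},{"translation":[0,0,0],"twist":[0,0,0],"grip":0.5},{"translation":[0,0,0],"twist":[0,0,0],"grip":0.7},{"translation":[0,0,0],"twist":[0,0,0],"grip":0.9},{"translation":[0,0,0],"twist":[0,0,0],"grip":1},{"translation":[0,0,0],"twist":[0,0,0],"grip":1},{"translation":[0,0,-5],"twist":[0,0,0],"grip":1},{"translation":[0,0,-12],"twist":[0,0,0],"grip":1},{"translation":[0,0,-20],"twist":[0,0,0],"grip":1}]' 25
python3 -m pendant '[{"translation":[0,0,-25],"twist":[0,0,0],"grip":1},{"translation":[0,0,-25],"twist":[0,0,0],"grip":1},{"translation":[0,0,-25],"twist":[0,0,0],"grip":1},{"translation":[0,0,-25],"twist":[0,0,0],"grip":1},{"translation":[0,0,-25],"twist":[0,0,0],"grip":1},{"translation":[0,0,-15],"twist":[0,0,0],"grip":1},{"translation":[0,0,0],"twist":[0,0,0],"grip":1},{"translation":[0,0,0],"twist":[0,0,0],"grip":1},{"translation":[0,0,0],"twist":[0,0,0],"grip":1},{"translation":[0,0,0],"twist":[0,0,0],"grip":1}]' 25
python3 -c "
from h import *
shot('w8')"
```

```text
t: 13.5
tool_pos: [0.5383, -0.2688, 0.0812]
orientation: [2.994, -0.75, 0.254]
force: [0.2, 0.1, -0.0]
opening: 0.0933
t: 14.5
tool_pos: [0.5168, -0.2567, 0.2354]
orientation: [2.99, -0.748, 0.27]
force: [-0.4, 0.1, -0.4]
opening: 0.093
w8 14.55 [ 0.5167 -0.2567  0.2352] [[0.868, -0.471, 0.157], [-0.463, -0.882, -0.088], [0.18, 0.004, -0.984]] [-0.55 -0.12  1.72  0.01  1.36  1.51]
```

View pics/w8.png

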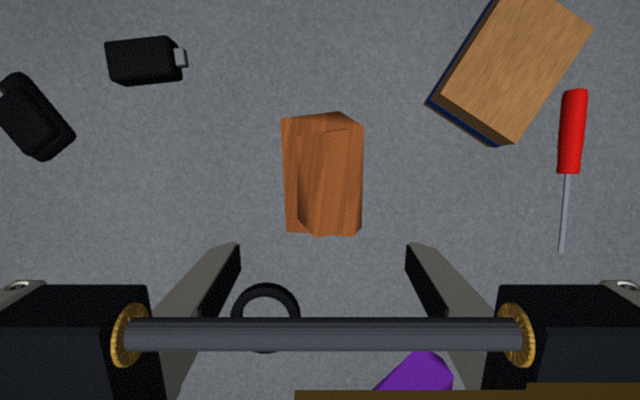

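Small wedge rests on the large one near (330,182). Now to measure the stack.

Run:
```python
from h import *
im,d,i=load('w8'); hsv=cv2.cvtColor(im,cv2.COLOR_RGB2HSV); P=cloud(d,i)
b=np.zeros(d.shape,bool); b[95:250,265:380]=1
psi=np.radians(-28.4); ex=np.array([np.cos(psi),np.sin(psi)]); ey=np.array([-ex[1],ex[0]]); M=np.c_[ex,ey]; B=np.array([.5479,-.2762])
m=b&(hsv[...,1]>90)&(hsv[...,0]>3)&(hsv[...,0]<24); 
t=m&(abs(P[...,2]-.0635)<.004); q=P[t]; l=(q[:,:2]-B)@M*1e3
c=np.linalg.lstsq(np.c_[l,np.ones(len(l))],q[:,2]*1e3,rcond=None)[0]; print('top grads deg',np.degrees(c[:2]),'z0',c[2])
for lo in range(-75,75,15):
    s=l[(l[:,0]>lo)&(l[:,0]<lo+15)]
    if len(s)>30: print(lo,len(s),np.percentile(s[:,1],[1,99]),s[:,0].min(),s[:,0].max())
print('base')
L=(P[...,:2]-B)@M*1e3; pl=36.2+L[...,0]*np.tan(np.radians(10)); t=m&(abs(P[...,2]*1e3-pl)<3); l=L[t]
for lo in range(-75,75,15):
    s=l[(l[:,0]>lo)&(l[:,0]<lo+15)]
    if len(s)>30: print(lo,len(s),np.percentile(s[:,1],[1,99]),s[:,0].min(),s[:,0].max())
```

```text
top grads deg [-0.05438989 -0.12956851] z0 63.438734995719706
-75 47 [-13.56390955   9.67074867] -63.89230327698972 -60.360429121868414
-60 567 [-27.30416393  22.62237209] -59.74237105650904 -45.00631531091084
-45 703 [-28.04048775  27.66610127] -44.99991034435441 -30.360618455631496
-30 724 [-27.83088135  27.5999483 ] -29.732372775236776 -15.123635187933713
-15 723 [-27.59050945  27.55860849] -14.47802602726432 -0.01508877203708734
0 726 [-27.40889532  27.49560701] 0.7013851426589165 14.9804897468943
15 727 [-27.18880588  27.48734025] 15.749127138064159 29.90139256599567
30 725 [-26.98265635  27.37007655] 30.53871916193541 44.599719658951074
45 181 [-26.91483302  19.09774855] 45.23250804674901 52.14769291968203
base
-75 224 [-43.81624635  43.84851214] -71.25091141024613 -60.00260255323526
-60 316 [-45.96813255  43.6836347 ] -59.99778692092579 -45.53464797692582
-45 301 [-46.41001581  44.51134958] -44.955881880674106 -30.03942005619727
-30 320 [-46.0172946   45.04116253] -29.956524943632346 -15.014643127865181
-15 329 [-45.55834433  44.9422542 ] -14.480793986999222 -0.1544039188924354
0 363 [-45.84230715  45.59475983] 0.12201849553704923 14.815937282077964
15 382 [-45.31126844  46.05653527] 15.131515281738592 29.894731670880116
30 400 [-45.63768725  45.93774817] 30.473228279704813 44.98330274848795
45 845 [-44.9889831   46.41669637] 45.10506745311719 59.99772993684269
60 701 [-37.03209895  46.01471433] 60.00380567312647 72.99928570511484
```

Stack is good: face level to 0.15°, z 63.4 mm, centred to about 1 mm, and the large wedge hasn't moved. Now the white camera's pose from w1 and the top and scene views.

```bash
cat > cm.py <<'E'
from h import *
def white(im,d,i,box):
    P=cloud(d,i); hsv=cv2.cvtColor(im,cv2.COLOR_RGB2HSV); b=np.zeros(d.shape,bool); b[box[2]:box[3],box[0]:box[1]]=1
    m=b&(hsv[...,1]<40)&(hsv[...,2]>140)&(P[...,2]>.068)&(P[...,2]<.085); q=P[m]
    c,(w,h),a=cv2.minAreaRect((q[:,:2]*1e3).astype(np.float32)); 
    if w<h: w,h,a=h,w,a+90
    print('n',len(q),'centre',np.round(c,1),'size',round(w,1),round(h,1),'long axis yaw',round(a,1),'top z',np.median(q[:,2]),'mean',q.mean(0))
    f=b&(hsv[...,1]<40)&(hsv[...,2]>140)&(P[...,2]<.02)&(P[...,2]>.004); 
    if f.sum(): print('foot pts',f.sum(),P[f].mean(0),P[f].max(0))
    k=b&(hsv[...,2]<60)&(P[...,2]>.03)
    if k.sum(): print('lens pts',P[k].mean(0))
if __name__=='__main__':
    white(*load('w1'),(305,385,135,235))
    for n,b in(('top',(205,245,175,212)),('scene',(395,425,150,190))):
        z=np.load(n+'0.npz'); white(z['im'],z['d'],robot.camera_info(n),b)
    print(np.degrees(robot.read_state()['q']))
E
python3 cm.py
```

```text
n 2479 centre [541.6 327. ] size 78.0 42.4 long axis yaw 141.1 top z 0.07393128118045267 mean [0.54012372 0.32758103 0.07383385]
foot pts 97 [0.5269979  0.30936849 0.00791074] [0.54079322 0.32074138 0.01042516]
lens pts [0.50742957 0.35163516 0.06554253]
n 277 centre [543.5 326.7] size 79.8 44.1 long axis yaw 142.1 top z 0.07395934587610498 mean [0.54293268 0.32684282 0.07392558]
foot pts 35 [0.53121828 0.31156339 0.00821816] [0.55044181 0.32559027 0.01578216]
n 163 centre [547.3 328.5] size 80.0 42.6 long axis yaw 139.1 top z 0.0742473539410825 mean [0.55068454 0.32466189 0.07412965]
foot pts 83 [0.54853443 0.33110315 0.00801257] [0.59352442 0.51832251 0.01240645]
lens pts [0.57961323 0.301002   0.04918318]
[-31.78953775  -6.96123746  98.65896995   0.43679552  77.95734055
  86.2582035 ]
```

White camera: centre (0.542, 0.327), top at 74 mm, long axis yaw about 141.5°, with the lens towards (−x,+y). The three views agree to about 2° in yaw and 6 mm in position; I trust the wrist and top views most. First turn the tool in place, well above everything.

```bash
python3 -c "
from h import *
rows([.517,-.257,.235],tool(141.5),20,-1)"
```

```text
20 rows: mm [-0.  0.  0.] rad [ 0.0134 -0.0009 -0.1474]
   via [ 0.517 -0.257  0.235]
   via [ 0.517 -0.257  0.235]
   via [ 0.517 -0.257  0.235]
   via [ 0.517 -0.257  0.235]
   via [ 0.517 -0.257  0.235]
```

```bash
for k in 1 2; do python3 -m pendant '[{"translation":[0,0,0],"twist":[0.013,-0.001,-0.147],"grip":1},{"translation":[0,0,0],"twist":[0.013,-0.001,-0.147],"grip":1},{"translation":[0,0,0],"twist":[0.013,-0.001,-0.147],"grip":1},{"translation":[0,0,0],"twist":[0.013,-0.001,-0.147],"grip":1},{"translation":[0,0,0],"twist":[0.013,-0.001,-0.147],"grip":1},{"translation":[0,0,0],"twist":[0.013,-0.001,-0.147],"grip":1},{"translation":[0,0,0],"twist":[0.013,-0.001,-0.147],"grip":1},{"translation":[0,0,0],"twist":[0.013,-0.001,-0.147],"grip":1},{"translation":[0,0,0],"twist":[0.013,-0.001,-0.147],"grip":1},{"translation":[0,0,0],"twist":[0.013,-0.001,-0.147],"grip":1}]' 25; done
python3 -c "
from h import *
rows([.56,.315,.19],tool(141.5),15)"
```

```text
t: 15.55
tool_pos: [0.5124, -0.2538, 0.2224]
orientation: [2.727, 1.514, 0.167]
force: [1.3, -0.5, -0.1]
opening: 0.0933
t: 16.55
tool_pos: [0.5079, -0.2518, 0.209]
orientation: [-0.964, -2.953, -0.009]
force: [-0.9, -0.8, 0.2]
opening: 0.0928
15 rows: mm [20.1 32.2  1.6] rad [-0.0004 -0.0023  0.0027]
   via [ 0.519 -0.1    0.205]
   via [0.533 0.051 0.2  ]
   via [0.548 0.202 0.194]
```

```bash
python3 -m pendant '[{"translation":[20,32,0],"twist":[0,-0.002,0.003],"grip":1},{"translation":[20,32,0],"twist":[0,-0.002,0.003],"grip":1},{"translation":[20,32,0],"twist":[0,-0.002,0.003],"grip":1},{"translation":[20,32,0],"twist":[0,-0.002,0.003],"grip":1},{"translation":[20,32,0],"twist":[0,-0.002,0.003],"grip":1},{"translation":[20,32,0],"twist":[0,-0.002,0.003],"grip":1},{"translation":[20,32,0],"twist":[0,-0.002,0.003],"grip":1},{"translation":[20,32,0],"twist":[0,-0.002,0.003],"grip":1},{"translation":[20,32,0],"twist":[0,-0.002,0.003],"grip":1},{"translation":[20,32,0],"twist":[0,-0.002,0.003],"grip":1}]' 25
python3 -m pendant '[{"translation":[20,32,2],"twist":[0,-0.002,0.003],"grip":1},{"translation":[20,32,2],"twist":[0,-0.002,0.003],"grip":1},{"translation":[20,32,2],"twist":[0,-0.002,0.003],"grip":1},{"translation":[20,32,2],"twist":[0,-0.002,0.003],"grip":1},{"translation":[10,16,2],"twist":[0,-0.002,0.003],"grip":1},{"translation":[0,0,0],"twist":[0,0,0],"grip":1},{"translation":[0,0,0],"twist":[0,0,0],"grip":1},{"translation":[0,0,0],"twist":[0,0,0],"grip":1},{"translation":[0,0,0],"twist":[0,0,0],"grip":1},{"translation":[0,0,0],"twist":[0,0,0],"grip":1}]' 25
python3 -c "
from cm import *
w=shot('w9'); white(*w,(240,400,60,240))"
```

```text
t: 17.55
tool_pos: [0.5342, 0.1343, 0.2008]
orientation: [-1.011, -2.94, 0.007]
force: [1.0, -0.1, -0.2]
opening: 0.0928
t: 18.55
tool_pos: [0.5479, 0.3111, 0.1804]
orientation: [-1.028, -2.933, 0.028]
force: [0.1, -0.7, -0.1]
opening: 0.093
w9 18.6 [0.548  0.3111 0.1804] [[-0.78, 0.624, -0.038], [0.625, 0.781, -0.006], [0.026, -0.028, -0.999]] [ 0.43  0.27  1.4   0.01  1.51 -0.47]
n 4153 centre [541.7 327.1] size 77.6 42.0 long axis yaw 141.2 top z 0.07396369614284581 mean [0.54007891 0.328201   0.07390122]
foot pts 7 [0.52423471 0.30723722 0.00827711] [0.52748189 0.30935255 0.00908448]
lens pts [0.46804597 0.33173414 0.06491012]
```

View pics/w9.png

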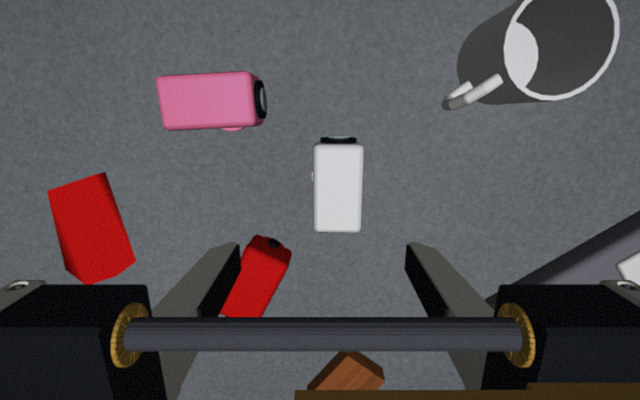

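White camera at (338,187), parallel to the jaws, lens at the top. The red look-alike at (262,270) lies on the left finger's side, so I check that clearance.

Run:
```python
from h import *
C=np.array([.5417,.327]); a=np.radians(141.3); ex=np.array([np.cos(a),np.sin(a)]); ey=np.array([ex[1],-ex[0]])  # tool y
for n in('w1','w9'):
    im,d,i=load(n); P=cloud(d,i); hsv=cv2.cvtColor(im,cv2.COLOR_RGB2HSV)
    m=(hsv[...,1]>150)&((hsv[...,0]<4)|(hsv[...,0]>176))&(P[...,2]>.03); l=(P[m][:,:2]-C)@np.c_[ex,ey]*1e3
    s=l[(abs(l[:,0])<80)]; print(n,len(s),s.max(0) if len(s) else '', (l[abs(l[:,0])<20][:,1].max() if (abs(l[:,0])<20).any() else None))
rows([.5417,.327,.10],tool(141.3),7); rows([.5417,.327,.036],tool(141.3),12)
```

```text
w1 1579 [70.71359176 35.03678117] 24.45820250289006
w9 2257 [65.42051992 67.73347191] 67.73347190567036
7 rows: mm [ 2.   1.4 11.5] rad [-0.004  -0.0037  0.0001]
12 rows: mm [ 1.1  0.9 12. ] rad [-0.0023 -0.0022  0.0001]
   via [0.545 0.316 0.132]
   via [0.543 0.322 0.084]
   via [0.542 0.327 0.036]
```

Run:
```python
from h import *
C=np.array([.5417,.327]); a=np.radians(141.3); ex=np.array([np.cos(a),np.sin(a)]); ey=np.array([ex[1],-ex[0]])
im,d,i=load('w1'); P=cloud(d,i); hsv=cv2.cvtColor(im,cv2.COLOR_RGB2HSV)
m=(hsv[...,1]>150)&((hsv[...,0]<6)|(hsv[...,0]>174)); b=np.zeros_like(m); b[185:262,205:290]=1
for zlo in(.004,.03):
    q=P[m&b&(P[...,2]>zlo)]; l=(q[:,:2]-C)@np.c_[ex,ey]*1e3
    print(zlo,len(l),l.min(0),l.max(0)); 
    for x in range(-120,60,20):
        s=l[(l[:,0]>=x)&(l[:,0]<x+20)]
        if len(s): print(x,s.min(0)[1],s.max(0)[1])
```

```text
0.004 2348 [-129.83354362 -117.03552028] [ 70.71359176 -47.3222494 ]
-120 -116.86744095320991 -60.96519936224973
-100 -108.70735511133006 -50.02915359390161
-80 -101.34714949961037 -47.32224940167436
-60 -86.99133270360774 -67.6897833883186
-40 -63.27385789112472 -62.39398264387641
-20 -74.75509213969765 -63.39184601933496
0.03 2256 [-129.83354362 -117.03552028] [ 70.71359176 -47.3222494 ]
-120 -116.86744095320991 -60.96519936224973
-100 -107.64370633497388 -50.02915359390161
-80 -97.69641582041882 -47.32224940167436
-60 -86.99133270360774 -67.6897833883186
-40 -63.27385789112472 -62.39398264387641
-20 -74.75509213969765 -63.39184601933496
```

Red camera comes to about x −20 to −60, y −63 in the tool frame, so I open only to about 68 mm to keep the finger clear of it.

```bash
python3 -m pendant '[{"translation":[2,1.5,11],"twist":[-0.004,-0.004,0],"grip":0.45},{"translation":[2,1.5,11],"twist":[-0.004,-0.004,0],"grip":0.45},{"translation":[2,1.5,11],"twist":[-0.004,-0.004,0],"grip":0.45},{"translation":[2,1.5,11],"twist":[-0.004,-0.004,0],"grip":0.45},{"translation":[2,1.5,11],"twist":[-0.004,-0.004,0],"grip":0.45},{"translation":[2,1.5,11],"twist":[-0.004,-0.004,0],"grip":0.45},{"translation":[2,1.5,8],"twist":[-0.004,-0.004,0],"grip":0.45},{"translation":[0,0,0],"twist":[0,0,0],"grip":0.45},{"translation":[0,0,0],"twist":[0,0,0],"grip":0.45},{"translation":[0,0,0],"twist":[0,0,0],"grip":0.45}]' 25
python3 -c "
from cm import *
w=shot('w10'); white(*w,(240,400,60,245)); print(robot.read_state()['opening'])
rows([.5417,.327,.036],tool(141.3),7)"
```

```text
t: 19.6
tool_pos: [0.5405, 0.328, 0.0983]
orientation: [1.04, 2.961, -0.001]
force: [-0.2, -0.3, 0.1]
opening: 0.0672
w10 19.65 [0.5407 0.328  0.0986] [[-0.78, 0.625, 0.004], [0.625, 0.78, -0.002], [-0.004, 0.001, -1.0]] [ 0.47  0.3   1.52 -0.    1.32 -0.43]
n 4130 centre [527.2 339. ] size 42.1 41.1 long axis yaw 50.7 top z 0.07396587261119816 mean [0.52639683 0.33943709 0.07386646]
lens pts [0.50808598 0.35392261 0.06474086]
0.06737448137937226
7 rows: mm [-0.2 -0.   8.9] rad [0.0001 0.0006 0.    ]
```

```bash
python3 -m pendant '[{"translation":[0,0,10],"twist":[0,0,0],"grip":0.45},{"translation":[0,0,12],"twist":[0,0,0],"grip":0.45},{"translation":[0,0,12],"twist":[0,0,0],"grip":0.45},{"translation":[0,0,12],"twist":[0,0,0],"grip":0.45},{"translation":[0,0,9],"twist":[0,0,0],"grip":0.45},{"translation":[0,0,6],"twist":[0,0,0],"grip":0.45},{"translation":[0,0,0],"twist":[0,0,0],"grip":0.45},{"translation":[0,0,0],"twist":[0,0,0],"grip":0.45},{"translation":[0,0,0],"twist":[0,0,0],"grip":0.45},{"translation":[0,0,0],"twist":[0,0,0],"grip":0.45}]' 25
python3 -c "
from h import *
rows([.5417,.327,.036],tool(141.3),1); print(robot.read_state()['tool_pos'])"
```

```text
t: 20.65
tool_pos: [0.5417, 0.3277, 0.0325]
orientation: [1.04, 2.959, -0.0]
force: [0.1, -0.5, 0.9]
opening: 0.0672
1 rows: mm [-0.5 -0.5 -3.5] rad [ 0.0015  0.0043 -0.0006]
[0.5416553  0.32766922 0.03251473]
```

```bash
python3 -m pendant '[{"translation":[-0.5,-0.5,-3.5],"twist":[0.001,0.004,0],"grip":0.45},{"translation":[0,0,0],"twist":[0,0,0],"grip":0.45},{"translation":[0,0,0],"twist":[0,0,0],"grip":-1},{"translation":[0,0,0],"twist":[0,0,0],"grip":-1},{"translation":[0,0,0],"twist":[0,0,0],"grip":-1},{"translation":[0,0,0],"twist":[0,0,0],"grip":-1},{"translation":[0,0,0],"twist":[0,0,0],"grip":-1},{"translation":[0,0,0],"twist":[0,0,0],"grip":-1},{"translation":[0,0,0],"twist":[0,0,0],"grip":-1},{"translation":[0,0,0],"twist":[0,0,0],"grip":-1}]' 30
python3 -c "
from h import *
p,r=pose();print(p,np.round(r.as_matrix(),4).tolist(),'foot in tool',1e3*r.inv().apply(np.array([.5417,.327,0])-p)); print(robot.read_state()['opening'])"
```

```text
t: 21.65
tool_pos: [0.5431, 0.3276, 0.0384]
orientation: [1.041, 2.961, 0.004]
force: [-0.4, 0.6, -0.1]
opening: 0.0439
[0.54306309 0.32758285 0.03844814] [[-0.7801, 0.6257, 0.0033], [0.6257, 0.7801, 0.0018], [-0.0014, 0.0035, -1.0]] foot in tool [ 0.75390256 -1.44217719 38.4422793 ]
0.04391254773687012
```

Gripped at 43.9 mm. Lift.

```bash
python3 -m pendant '[{"translation":[0,0,-6],"twist":[0,0,0],"grip":-1},{"translation":[0,0,-12],"twist":[0,0,0],"grip":-1},{"translation":[0,0,-18],"twist":[0,0,0],"grip":-1},{"translation":[0,0,-20],"twist":[0,0,0],"grip":-1},{"translation":[0,0,-20],"twist":[0,0,0],"grip":-1},{"translation":[0,0,-20],"twist":[0,0,0],"grip":-1},{"translation":[0,0,-18],"twist":[0,0,0],"grip":-1},{"translation":[0,0,-12],"twist":[0,0,0],"grip":-1},{"translation":[0,0,-6],"twist":[0,0,0],"grip":-1},{"translation":[0,0,0],"twist":[0,0,0],"grip":-1}]' 30
cat > pc.py <<'E'
from h import *
import sys
h,N=float(sys.argv[1]),int(sys.argv[2]); o=np.array([.7,0,38.4])/1e3; Rt=tool(141.3)
rows(np.array([.5435,-.2738,.0635+h])-Rt.apply(o),Rt,N); p,r=pose(); s=robot.read_state()
print('foot',np.round(p+r.apply(o),4),'tilt',np.degrees(np.arccos(-r.as_matrix()[2,2])),s['opening'],s['force'])
E
python3 pc.py .07 18
```

```text
t: 22.65
tool_pos: [0.5405, 0.3264, 0.1786]
orientation: [-1.042, -2.963, 0.0]
force: [-0.3, -0.0, -3.0]
opening: 0.0436
18 rows: mm [-21.  -25.9   0.4] rad [-0. -0. -0.]
   via [0.541 0.193 0.177]
   via [0.542 0.059 0.176]
   via [ 0.543 -0.074  0.174]
   via [ 0.544 -0.208  0.173]
foot [0.54   0.3268 0.1402] tilt 0.03324088735614006 0.04362028561395718 [-0.30965751 -0.04338536 -3.00052612]
```

```bash
python3 -m pendant '[{"translation":[-8,-10,0],"twist":[0,0,0],"grip":-1},{"translation":[-16,-20,0],"twist":[0,0,0],"grip":-1},{"translation":[-21,-26,0],"twist":[0,0,0],"grip":-1},{"translation":[-21,-26,0],"twist":[0,0,0],"grip":-1},{"translation":[-21,-26,0],"twist":[0,0,0],"grip":-1},{"translation":[-21,-26,0],"twist":[0,0,0],"grip":-1},{"translation":[-21,-26,0],"twist":[0,0,0],"grip":-1},{"translation":[-21,-26,0],"twist":[0,0,0],"grip":-1},{"translation":[-21,-26,0],"twist":[0,0,0],"grip":-1},{"translation":[-21,-26,0],"twist":[0,0,0],"grip":-1}]' 30
python3 pc.py .065 9
```

```text
t: 23.65
tool_pos: [0.5322, 0.0053, 0.1659]
orientation: [-1.028, -2.951, 0.017]
force: [-0.7, 1.0, -1.9]
opening: 0.0436
9 rows: mm [-20.4 -23.5  -0.1] rad [-0.0018 -0.0014  0.0006]
foot [0.5309 0.0056 0.1275] tilt 1.1543384287274996 0.04364366368463859 [-0.68502594  1.02975041 -1.86918125]
```

```bash
python3 -m pendant '[{"translation":[-21,-24,-1],"twist":[-0.002,-0.0015,0],"grip":-1},{"translation":[-21,-24,-1],"twist":[-0.002,-0.0015,0],"grip":-1},{"translation":[-21,-24,-1],"twist":[-0.002,-0.0015,0],"grip":-1},{"translation":[-21,-24,-1],"twist":[-0.002,-0.0015,0],"grip":-1},{"translation":[-21,-24,-1],"twist":[-0.002,-0.0015,0],"grip":-1},{"translation":[-21,-24,-1],"twist":[-0.002,-0.0015,0],"grip":-1},{"translation":[-21,-24,-1],"twist":[-0.002,-0.0015,0],"grip":-1},{"translation":[-16,-18,0],"twist":[-0.002,-0.0015,0],"grip":-1},{"translation":[-10,-12,0],"twist":[-0.002,-0.0015,0],"grip":-1},{"translation":[0,0,0],"twist":[0,0,0],"grip":-1}]' 30
python3 pc.py .03 9
```

```text
t: 24.65
tool_pos: [0.5293, -0.2764, 0.1591]
orientation: [-1.039, -2.945, 0.0]
force: [-0.2, 0.8, -1.6]
opening: 0.0442
9 rows: mm [-1.2  1.2  3. ] rad [-0.0007 -0.002  -0.0003]
foot [ 0.528  -0.2757  0.1208] tilt 1.0866845089811457 0.04424558043728938 [-0.18383294  0.8041428  -1.60912383]
```

```bash
python3 -m pendant '[{"translation":[-1.2,1.2,3],"twist":[-0.001,-0.002,0],"grip":-1},{"translation":[-1.2,1.2,3],"twist":[-0.001,-0.002,0],"grip":-1},{"translation":[-1.2,1.2,3],"twist":[-0.001,-0.002,0],"grip":-1},{"translation":[-1.2,1.2,3],"twist":[-0.001,-0.002,0],"grip":-1},{"translation":[-1.2,1.2,3],"twist":[-0.001,-0.002,0],"grip":-1},{"translation":[-1.2,1.2,3],"twist":[-0.001,-0.002,0],"grip":-1},{"translation":[-1.2,1.2,3],"twist":[-0.001,-0.002,0],"grip":-1},{"translation":[-1.2,1.2,3],"twist":[-0.001,-0.002,0],"grip":-1},{"translation":[0,0,0],"twist":[0,0,0],"grip":-1},{"translation":[0,0,0],"twist":[0,0,0],"grip":-1}]' 30
python3 pc.py .01 5
python3 - <<'E'
from h import *
im,d,i=shot('s1','scene'); save('s1c',cv2.resize(im[170:300,180:320],None,fx=5,fy=4.6)[:600,:800])
w,dw,iw=shot('w11'); P=cloud(d,i)
E
```

```text
t: 25.65
tool_pos: [0.5432, -0.2695, 0.131]
orientation: [-1.038, -2.962, -0.007]
force: [-0.2, 0.2, -2.4]
opening: 0.044
5 rows: mm [-0.7 -0.6  3.8] rad [ 0.0006 -0.0009  0.0003]
foot [ 0.5426 -0.2689  0.0926] tilt 0.3008750608421057 0.04396357344815026 [-0.23480741  0.21548586 -2.38771015]
s1 25.7 [ 0.5432 -0.2695  0.131 ] [[-0.781, 0.624, -0.002], [0.624, 0.781, 0.005], [0.004, 0.003, -1.0]] [-0.55  0.21  1.57  0.    1.37 -1.44]
w11 25.75 [ 0.5432 -0.2695  0.1311] [[-0.781, 0.624, -0.002], [0.624, 0.781, 0.005], [0.004, 0.003, -1.0]] [-0.55  0.21  1.57  0.    1.37 -1.44]
```

View pics/s1c.png

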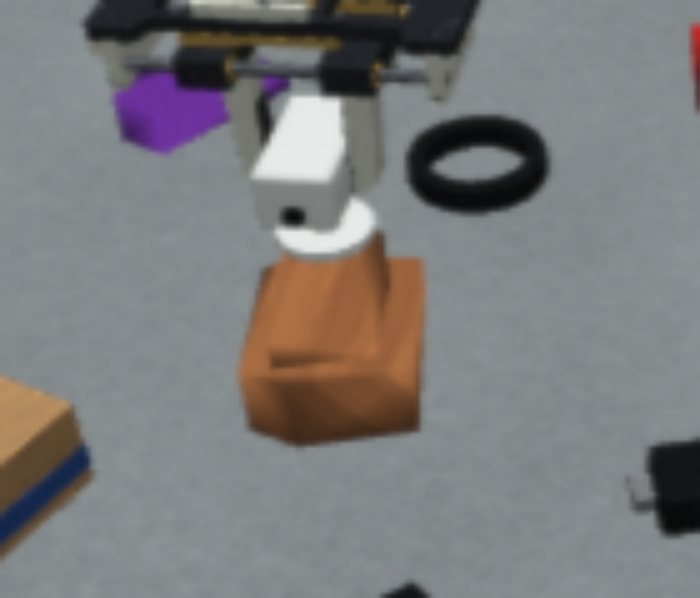

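View pics/w11.png

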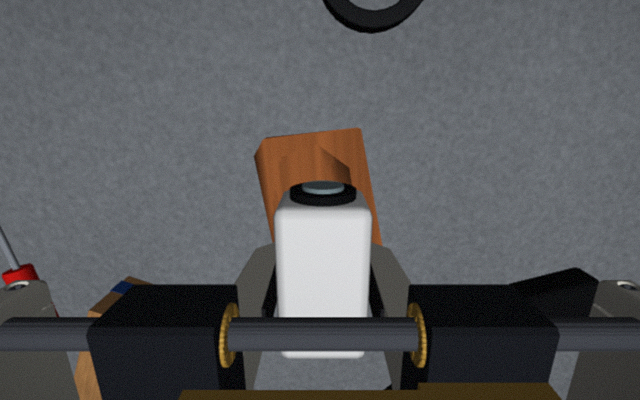

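The camera hangs upright over the stack, about 30 mm above. The foot seen at (325,225) in the crop looks set back because of its height. I check the foot and housing position from the depth clouds.

```bash
cat > ck.py <<'E'
from h import *
from scipy.optimize import least_squares
import sys
def ck(sn,wn,zf):
    im,d,i=load(sn); P=cloud(d,i); hsv=cv2.cvtColor(im,cv2.COLOR_RGB2HSV); b=np.zeros(d.shape,bool); b[180:260,225:265]=1
    wh=b&(hsv[...,1]<30)&(hsv[...,2]>150)
    q=P[wh&(abs(P[...,2]-zf-.008)<.006)]; print('foot pts',len(q),'z',np.median(q[:,2]))
    h=cv2.convexHull((q[:,:2]*1e3).astype(np.float32))[:,0]
    front=h[(h-h.mean(0))@np.array([.86,-.51])>-5]
    r=least_squares(lambda c:np.hypot(*(front-c).T)-26.5,q[:,:2].mean(0)*1e3,loss='soft_l1'); print('foot centre',r.x,'res',np.round(r.fun,1))
    t=P[wh&(abs(P[...,2]-zf-.074)<.005)]; 
    if len(t)>20: print('scene housing',cv2.minAreaRect((t[:,:2]*1e3).astype(np.float32)),np.median(t[:,2]))
    im,d,i=load(wn); P=cloud(d,i); hsv=cv2.cvtColor(im,cv2.COLOR_RGB2HSV); b=np.zeros(d.shape,bool); b[150:320,255:390]=1
    t=P[b&(hsv[...,1]<30)&(hsv[...,2]>150)&(abs(P[...,2]-zf-.074)<.006)]; A=np.c_[t[:,:2]-t[:,:2].mean(0),np.ones(len(t))]; c=np.linalg.lstsq(A,t[:,2],rcond=None)[0]
    print('wrist housing',cv2.minAreaRect((t[:,:2]*1e3).astype(np.float32)),'z',c[2],'tilt deg',np.degrees(c[:2]))
ck(sys.argv[1],sys.argv[2],float(sys.argv[3]))
E
python3 ck.py s1 w11 .0926
```

```text
foot pts 117 z 0.10046280356465742
foot centre [ 546.04328546 -267.62357889] res [ 0.3  0.4 -0.1 -0.3  0.4  0.7 -0.1 -0.  -1.1]
scene housing ((546.3687133789062, -269.3310241699219), (42.22883605957031, 79.90019226074219), 52.867130279541016) 0.16603037544492638
wrist housing ((532.3665771484375, -262.7433776855469), (42.067012786865234, 54.03218078613281), 51.12778091430664) z 0.1666109434625254 tilt deg [ 0.17786246 -0.14878003]
```

Wrist, arm and scene (after its known +5 mm x bias) all put the foot at about (0.542, −0.269). It needs about (+1, −5) mm more. Lowering to 10 mm.

```bash
python3 -m pendant '[{"translation":[-0.7,-0.6,4],"twist":[0,-0.001,0],"grip":-1},{"translation":[-0.7,-0.6,4],"twist":[0,-0.001,0],"grip":-1},{"translation":[-0.7,-0.6,4],"twist":[0,-0.001,0],"grip":-1},{"translation":[-0.7,-0.6,4],"twist":[0,-0.001,0],"grip":-1},{"translation":[-0.7,-0.6,3],"twist":[0,-0.001,0],"grip":-1},{"translation":[0,0,0],"twist":[0,0,0],"grip":-1},{"translation":[0,0,0],"twist":[0,0,0],"grip":-1},{"translation":[0,0,0],"twist":[0,0,0],"grip":-1},{"translation":[0,0,0],"twist":[0,0,0],"grip":-1},{"translation":[0,0,0],"twist":[0,0,0],"grip":-1}]' 30
python3 pc.py .001 5; python3 -c "
from h import *
shot('s2','scene');shot('w12')"; python3 ck.py s2 w12 .0735
```

```text
t: 26.75
tool_pos: [0.5441, -0.2748, 0.1106]
orientation: [1.039, 2.962, 0.004]
force: [-1.2, 0.0, -1.8]
opening: 0.0439
5 rows: mm [0.1 0.1 1.5] rad [0.0006 0.0003 0.0001]
foot [ 0.5436 -0.2743  0.0722] tilt 0.18636946562449522 0.04392286512768705 [-1.19602269  0.01241279 -1.76687466]
s2 26.8 [ 0.5441 -0.2748  0.1107] [[-0.781, 0.625, 0.003], [0.625, 0.781, 0.001], [-0.002, 0.003, -1.0]] [-0.55  0.23  1.58  0.    1.33 -1.45]
w12 26.85 [ 0.5441 -0.2749  0.1107] [[-0.781, 0.625, 0.003], [0.625, 0.781, 0.001], [-0.002, 0.003, -1.0]] [-0.55  0.23  1.58  0.    1.33 -1.45]
foot pts 117 z 0.08002200759468237
foot centre [ 547.19515462 -273.52327176] res [-0.5  0.7  0.2 -0.5 -0.5  0.4  1.  -0.1 -0.5]
scene housing ((547.80029296875, -275.0479736328125), (41.67396545410156, 77.73951721191406), 51.384796142578125) 0.14595580183415596
wrist housing ((532.9631958007812, -267.759033203125), (41.94147491455078, 53.836456298828125), 51.2952880859375) z 0.1461980597066684 tilt deg [ 0.45630118 -0.32960282]
```

```bash
python3 -m pendant '[{"translation":[0,0,1.5],"twist":[0.001,0.002,0],"grip":-1},{"translation":[0,0,1.5],"twist":[0.001,0.002,0],"grip":-1},{"translation":[0,0,1.5],"twist":[0,0.001,0],"grip":-1},{"translation":[0,0,1.5],"twist":[0,0,0],"grip":-1},{"translation":[0,0,1],"twist":[0,0,0],"grip":-1},{"translation":[0,0,0],"twist":[0,0,0],"grip":-1},{"translation":[0,0,0],"twist":[0,0,0],"grip":-1},{"translation":[0,0,0],"twist":[0,0,0],"grip":-1},{"translation":[0,0,0],"twist":[0,0,0],"grip":-1},{"translation":[0,0,0],"twist":[0,0,0],"grip":-1}]' 30
python3 pc.py .0 5; python3 -c "
from h import *
shot('s3','scene');shot('w13')"; python3 ck.py s3 w13 .0645
```

```text
t: 27.85
tool_pos: [0.5441, -0.2748, 0.103]
orientation: [-1.039, -2.961, -0.003]
force: [0.2, -0.2, -3.0]
opening: 0.0437
5 rows: mm [0.1 0.1 0.2] rad [ 0.0001 -0.0008  0.0002]
foot [ 0.5435 -0.2742  0.0646] tilt 0.23056465883458951 0.04368830604984076 [ 0.20791491 -0.1714794  -2.9729311 ]
s3 27.9 [ 0.5441 -0.2748  0.1031] [[-0.781, 0.625, -0.003], [0.625, 0.781, 0.003], [0.004, 0.001, -1.0]] [-0.55  0.24  1.58  0.    1.33 -1.45]
w13 27.95 [ 0.5441 -0.2748  0.103 ] [[-0.781, 0.625, -0.003], [0.625, 0.781, 0.003], [0.004, 0.001, -1.0]] [-0.55  0.24  1.58  0.    1.33 -1.45]
foot pts 111 z 0.0723339710734221
foot centre [ 546.71092294 -273.29894757] res [-0.2 -0.8 -0.2  0.3 -0.8 -0.1  0.1  0.5  0.   0.4 -0. ]
scene housing ((548.1870727539062, -273.56878662109375), (41.66210174560547, 79.11449432373047), 50.812774658203125) 0.1382523110413148
wrist housing ((533.1940307617188, -267.849365234375), (42.04323196411133, 53.76324462890625), 51.32023620605469) z 0.138656435743389 tilt deg [ 0.17420263 -0.20767906]
```

About 1 mm to go and still hanging (−3 N).

```bash
python3 -m pendant '[{"translation":[0,0,0.5],"twist":[0,0,0],"grip":-1},{"translation":[0,0,0],"twist":[0,0,0],"grip":-1},{"translation":[0,0,0.5],"twist":[0,0,0],"grip":-1},{"translation":[0,0,0],"twist":[0,0,0],"grip":-1},{"translation":[0,0,0],"twist":[0,0,0],"grip":-1},{"translation":[0,0,0],"twist":[0,0,0],"grip":-1},{"translation":[0,0,0],"twist":[0,0,0],"grip":-1},{"translation":[0,0,0],"twist":[0,0,0],"grip":-1},{"translation":[0,0,0],"twist":[0,0,0],"grip":-1},{"translation":[0,0,0],"twist":[0,0,0],"grip":-1}]' 30
python3 pc.py .0 5
```

```text
t: 28.95
tool_pos: [0.5442, -0.2748, 0.102]
orientation: [-1.039, -2.961, -0.003]
force: [0.7, 0.4, -2.5]
opening: 0.0435
5 rows: mm [0.1 0.1 0. ] rad [ 0.0002 -0.0008  0.0002]
foot [ 0.5435 -0.2743  0.0636] tilt 0.2209341265829348 0.04345348804776821 [ 0.69966533  0.38139012 -2.52254037]
```

```bash
python3 -m pendant '[{"translation":[0,0,0.5],"twist":[0,0,0],"grip":-1},{"translation":[0,0,0],"twist":[0,0,0],"grip":-1},{"translation":[0,0,0.4],"twist":[0,0,0],"grip":-1},{"translation":[0,0,0],"twist":[0,0,0],"grip":-1},{"translation":[0,0,0],"twist":[0,0,0],"grip":-1},{"translation":[0,0,0],"twist":[0,0,0],"grip":-1},{"translation":[0,0,0],"twist":[0,0,0],"grip":-1},{"translation":[0,0,0],"twist":[0,0,0],"grip":-1},{"translation":[0,0,0],"twist":[0,0,0],"grip":-1},{"translation":[0,0,0],"twist":[0,0,0],"grip":-1}]' 30
python3 pc.py .0 5
```

```text
t: 29.95
tool_pos: [0.5444, -0.275, 0.1017]
orientation: [-1.039, -2.962, -0.003]
force: [-0.3, 0.4, -1.4]
opening: 0.0435
5 rows: mm [ 0.1  0.1 -0. ] rad [ 0.0002 -0.0006  0.0002]
foot [ 0.5438 -0.2744  0.0634] tilt 0.17916094116721484 0.0435276844456279 [-0.34522149  0.37017599 -1.44236597]
```

Downward motion has stopped and the load is coming off. One more nudge, then release.

```bash
python3 -m pendant '[{"translation":[0,0,0.5],"twist":[0,0,0],"grip":-1},{"translation":[0,0,0],"twist":[0,0,0],"grip":-1},{"translation":[0,0,0.4],"twist":[0,0,0],"grip":-1},{"translation":[0,0,0],"twist":[0,0,0],"grip":-1},{"translation":[0,0,0],"twist":[0,0,0],"grip":-1},{"translation":[0,0,0],"twist":[0,0,0],"grip":-1},{"translation":[0,0,0],"twist":[0,0,0],"grip":-1},{"translation":[0,0,0],"twist":[0,0,0],"grip":-1},{"translation":[0,0,0],"twist":[0,0,0],"grip":-1},{"translation":[0,0,0],"twist":[0,0,0],"grip":-1}]' 30
python3 pc.py .0 5
```

```text
t: 30.95
tool_pos: [0.5446, -0.275, 0.1017]
orientation: [-1.039, -2.963, -0.003]
force: [-0.6, 0.9, 1.6]
opening: 0.0434
5 rows: mm [ 0.2  0.1 -0. ] rad [ 0.0002 -0.0005  0.0002]
foot [ 0.544  -0.2745  0.0633] tilt 0.15336086452532005 0.043422236794127635 [-0.63422363  0.89688082  1.63999786]
```

Firm contact, pressing about 1.6 N. Release gently, then go straight up.

```bash
python3 -m pendant '[{"translation":[0,0,0],"twist":[0,0,0],"grip":0.0},{"translation":[0,0,0],"twist":[0,0,0],"grip":0.1},{"translation":[0,0,0],"twist":[0,0,0],"grip":0.2},{"translation":[0,0,0],"twist":[0,0,0],"grip":0.3},{"translation":[0,0,0],"twist":[0,0,0],"grip":0.4},{"translation":[0,0,0],"twist":[0,0,0],"grip":0.5},{"translation":[0,0,0],"twist":[0,0,0],"grip":0.6},{"translation":[0,0,-3],"twist":[0,0,0],"grip":0.6},{"translation":[0,0,-6],"twist":[0,0,0],"grip":0.6},{"translation":[0,0,-10],"twist":[0,0,0],"grip":0.6}]' 10
python3 -m pendant '[{"translation":[0,0,-15],"twist":[0,0,0],"grip":0.6},{"translation":[0,0,-20],"twist":[0,0,0],"grip":0.6},{"translation":[0,0,-25],"twist":[0,0,0],"grip":0.6},{"translation":[0,0,-25],"twist":[0,0,0],"grip":0.6},{"translation":[0,0,-25],"twist":[0,0,0],"grip":0.6},{"translation":[0,0,-25],"twist":[0,0,0],"grip":0.6},{"translation":[0,0,-15],"twist":[0,0,0],"grip":0.6},{"translation":[0,0,0],"twist":[0,0,0],"grip":0.6},{"translation":[0,0,0],"twist":[0,0,0],"grip":0.6},{"translation":[0,0,0],"twist":[0,0,0],"grip":0.6}]' 10
python3 - <<'E'
from h import *
im,d,i=shot('s4','scene'); w,dw,iw=shot('w14')
save('fin',np.vstack([cv2.resize(im[160:300,160:360],(428,300)),cv2.resize(w[:, :570],(428,300))]))
E
python3 ck.py s4 w14 .0635; python3 -c "
from cm import *
white(*load('w14'),(230,420,60,240))"
```

```text
t: 31.95
tool_pos: [0.5443, -0.2749, 0.1203]
orientation: [-1.039, -2.961, -0.003]
force: [-0.7, 0.4, 0.2]
opening: 0.0744
t: 32.95
tool_pos: [0.5459, -0.2761, 0.2911]
orientation: [1.036, 2.955, -0.001]
force: [-0.9, -0.3, -0.9]
opening: 0.0746
s4 33.0 [ 0.5457 -0.276   0.2906] [[-0.781, 0.625, 0.009], [0.625, 0.781, -0.004], [-0.009, 0.002, -1.0]] [-0.55  0.13  1.35  0.    1.64 -1.45]
w14 33.05 [ 0.5456 -0.2759  0.2902] [[-0.781, 0.625, 0.008], [0.625, 0.781, -0.003], [-0.008, 0.002, -1.0]] [-0.55  0.13  1.35  0.    1.64 -1.45]
foot pts 113 z 0.0712212656546034
foot centre [ 548.62862015 -273.4362265 ] res [ 1.7 -1.2 -0.6 -2.8 -3.4 -1.  -0.5  0.8  0.3 -0.9  0.2]
scene housing ((548.4215087890625, -274.0580749511719), (42.871063232421875, 78.41302490234375), 51.41628646850586) 0.13673565887868544
wrist housing ((543.2756958007812, -275.8448181152344), (42.16265106201172, 75.08562469482422), 50.9338493347168) z 0.1372166957406362 tilt deg [-0.22990003 -0.18913428]
n 0 centre [0. 0.] size 0.0 0.0 long axis yaw 0.0 top z nan mean [nan nan nan]
lens pts [ 0.51468836 -0.25271977  0.12515032]
  return _methods._mean(a, axis=axis, dtype=dtype,
  ret = ret.dtype.type(ret / rcount)
cm.py:7: RuntimeWarning: Mean of empty slice.
  print('n',len(q),'centre',np.round(c,1),'size',round(w,1),round(h,1),'long axis yaw',round(a,1),'top z',np.median(q[:,2]),'mean',q.mean(0))
  ret = um.true_divide(
```

View pics/fin.png

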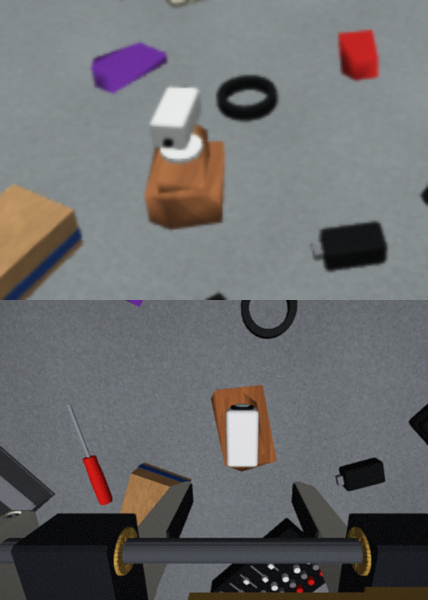

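The camera stands upright on the stack at (243,437) in the wrist half of the picture, the gripper is clear, and nothing else has moved.

```bash
python3 -c "
from plant import robot
print(robot.close_job())"
```

```text
the job is handed in; nothing more can be done
None
```

The small wedge is stacked on the large one with its slope reversed, and the white camera stands upright on the level face. The arm is clear of the stack. I handed the job in at about 33 s of the 64 s allowed; it reports no verdict.

**Wedge, checked after release:**
- The upper face was level to about 0.15°, at a height of 63.4 mm against about 63.8 mm expected.
- The small wedge was centred to about 1 mm.
- The large wedge had not moved.

**Camera, checked after release:**
- The wrist view put the housing about 1–2 mm from the target. Its top was at 137.2 mm against about 137.4 mm expected, with about 0.3° of tilt.
- Pressing force before release was about 1.6 N.

**Disagreements:** The scene camera reads about 5 mm further in x than the wrist and top views for every object, so I trusted those two. One last re-measure of the housing gave nothing because its height limits were set for the desk. Bystanders were checked only by eye in the last picture, and those in view looked unmoved.

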